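# Find the soft machine mount with the hand gauge

## Task

One of the three machine mounts has gone soft: press the hand gauge straight down on the centres of the mounts, its foot flat on the steel rim and held there a moment to read it, until you find the one into which the pin sinks so far that the needle stays in the red arc. Put that mount down upright on the floor of the red scrap tray, leave the two firm mounts standing where they are, and have the gauge back upright in its stand.

Things in the scene. Friction and masses are not known exactly. Their poses are not given: they have to be found in the camera images.
- mount_a_mid (a point): Centre, half-way up (17 mm), of one of three look-alike machine mounts: steel cup 50 mm across, 34 mm high, on a flange 60 mm across, 5 mm thick; loose, upright, 0.27 kg, z up. The black rubber core in its top, 31 mm across and level with the 9 mm wide steel rim, gives under a pin. Which mount is soft cannot be seen; name and place tell nothing.
- mount_a_top (a point): Centre of the top of the same mount's steel rim, 34 mm above its underside.
- mount_a_core (a joint): How far (m) the rubber core of this mount is pressed in; 0 in all three at the start. A firm core gives 1.5 to 2.5 mm under the gauge and springs back; the soft one sinks about 7 mm and keeps the dent.
- mount_b_mid (a point): Centre, half-way up (17 mm), of one of three look-alike machine mounts: steel cup 50 mm across, 34 mm high, on a flange 60 mm across, 5 mm thick; loose, upright, 0.27 kg, z up. The black rubber core in its top, 31 mm across and level with the 9 mm wide steel rim, gives under a pin. Which mount is soft cannot be seen; name and place tell nothing.
- mount_b_top (a point): Centre of the top of the same mount's steel rim, 34 mm above its underside.
- mount_b_core (a joint): How far (m) the rubber core of this mount is pressed in; 0 in all three at the start. A firm core gives 1.5 to 2.5 mm under the gauge and springs back; the soft one sinks about 7 mm and keeps the dent.
- mount_c_mid (a point): Centre, half-way up (17 mm), of one of three look-alike machine mounts: steel cup 50 mm across, 34 mm high, on a flange 60 mm across, 5 mm thick; loose, upright, 0.27 kg, z up. The black rubber core in its top, 31 mm across and level with the 9 mm wide steel rim, gives under a pin. Which mount is soft cannot be seen; name and place tell nothing.
- mount_c_top (a point): Centre of the top of the same mount's steel rim, 34 mm above its underside.
- mount_c_core (a joint): How far (m) the rubber core of this mount is pressed in; 0 in all three at the start. A firm core gives 1.5 to 2.5 mm under the gauge and springs back; the soft one sinks about 7 mm and keeps the dent.
- gauge_grip (a point): Centre of the hand gauge's handle: black upright block, 30 mm along x, 26 mm along y (grip it across y), 50 mm high. The gauge (0.3 kg, 130 mm high) starts upright in its stand, z up. The handle's centre is 105 mm above the foot's underside; between them on the -x side (to the robot) a round dial head, 60 mm across, 20 to 83 mm above the foot, reaching 55 mm out, its face 45 degrees up.
- gauge_foot (a point): Centre of the flat underside of the gauge's foot, a steel disc 44 mm across; axes as the handle's. At its centre a brass pin, 6 mm thick with a round tip, stands out 10 mm below it and is pushed up into the gauge against a spring (1.2 N per mm).
- gauge_needle (a joint): Dial needle, rad: 0 with the pin out, turns clockwise 0.45 per mm that the pin is pushed back, 4.5 when it is level with the foot. Red arc 0.5 to 2.1: pin sank deep, soft. Green arc 2.7 to 4.5: firm. Valid only with the foot flat on a mount's rim: the soft one then reads about 1.2 (pin force about 3 N), firm ones 3.1 to 3.8 (8 to 10 N).
- stand_seat (a point): Centre of the seat of the gauge's stand, a fixed black round holder 84 mm across at its foot. The gauge's foot rests on the seat, 18 mm above the bench, inside a round rim 54 mm wide inside that stands 9 mm above the seat; a well 24 mm wide, 14 mm deep takes the pin.
- tray_floor (a point): Centre of the inner floor, 4 mm above the bench, of the red open scrap tray, fixed: 130 mm along its x, 150 mm along its y, walls 4 mm thick, 26 mm high over the bench.

How it is judged:
By the outcome, as a careful person would: the job done as asked, in the order asked, and still so for the second after the job is handed in, with the robot touching nothing.
It also fails if it takes over 72 s, if anything falls off the work surface, if the arm or the gripper's body presses on something with over 40 N, if the wrist force passes 120 N, or if a joint passes its speed limit or range.

## Robot

A 6-joint arm with a two-finger parallel gripper is mounted at the origin on a cart in front of the work surface, level with it; the furniture and walls round the work are solid. World frame = base frame: x ahead of the robot, y to its left, z up, the work surface at z = 0. Lengths are in m, angles in rad, forces in N, time in s.
With the tool pointing down it reaches from about 0.425 to 0.95 m from the base axis. Payload 3.5 kg.
Tool frame: the origin (TCP) lies midway between the tips of the shut fingers; the grasp point (between the pads) lies 19 mm behind it; y points along the fingers, x is the direction in which the jaws open and shut, and the axes are right-handed (so a half turn about y gives the same grasp; the last joint's range is limited). The gripper opens to 85 mm and grips with 20 to 120 N. Pads are 22 mm wide; open, the fingers measure 114 mm over their backs; the gripper's body (76 mm by 85 mm) begins 54 mm behind the grasp point. The pads swing forward as they close: fully open they stand 13 mm farther back than shut.
Start: joints at [1.121, 0.286, 1.577, -0, 1.279, -0.15], TCP at [0.199, 0.645, 0.231] pointing down, gripper open.
Joint ranges: [-2.77, 2.77], [-0.9, 2.22], [0.21, 2.48], [-1.53, 4.67], [0.24, 2.81], [-2.84, 2.84]. Speed limits (rad/s): [2.79, 2.79, 3.14, 3.14, 3.14, 3.14].

## Interface

Orientations are given as a unit quaternion [x, y, z, w].
In Python, from plant import ctrl, viewer gives the robot as it stands.
- The arm moves only by the tool step_arm, never from a script. Its argument "rows" is a list of rows, each a list of 3 entries, a list of its own where there are three numbers: the turn, a rotation vector about the tool's x, y, z in degrees, then the shift along the tool's x, y, z in mm, then the closure, from 0 (fully open) to 1 (shut). A call has 1 to 10 rows; each row is the pose to reach, as a shift and turn from the pose commanded when the call began, along the tool's axes at that moment; what a row does not reach only later rows make up. A row lasts 1/12 s, in which the tool goes at most 41.7 mm and 7.16 degrees, less where a joint would pass 70% of its speed; a pose out of reach is approached as far as the arm can. A call with a gripper value outside its range is refused whole. The fingers move at their own pace and stop on an object; "newtons" is the grip in N (left out, the last holds). Time passes only in rows, so rows that repeat a pose let the fingers close. It gives the time, the measured TCP pose, the force and the opening at its end, in the units of the state.
- ctrl.get_state(): the state, without advancing time (a new reading comes with each control period).
- viewer.read_camera(name): name is "scene" or "top" or "wrist"; returns (picture, depth): 480x640x3 uint8, red, green, blue; 480x640 float32, m along the optical axis (not along the pixel's ray), 0 where there is no reading.
- viewer.calibration(name): a dict with "K" (3x3 intrinsics, pixels), "D" ([k1, k2, p1, p2, k3] as OpenCV has them; the pictures are not rectified), "R" (3x3) and "t" (3): a world point X has camera coordinates R X + t. Camera axes: x right, y down, z forward; pixel columns grow to the right and rows downward; lengths in m; the calibration is good to about 2 mm. A picture is of the moment at which its call begins: read the wrist's pose just before it. calibration takes no time and is no camera call; for the wrist camera it gives the pose at the moment of the call.
- ctrl.sign_off(): hands the job in, once; it reports no verdict.
The state is a dict: "time": time; "qpos": joint angles; "dq": joint speeds; "joint_efforts": joint torques, N m; "eef_pos": TCP position; "tcp_rot": TCP orientation; "contact_force": force on the tool from outside, world axes, zero at the start; "wrist_torque": the same for the moment, N m; "opening": opening from 0.0 (shut) to 1.0 (fully open).
Only numpy, scipy, OpenCV 4.12 (cv2) and the standard library are available. Lean on these libraries where they do the work, as an engineer would, in place of code of your own. Each camera call takes 0.05 s, during which the arm holds its last target.

## Working session

There is one attempt and no reset: what is moved stays moved. The work goes in short steps, Python scripts to look and compute and a tool call to move; the robot and the scene stay as the last step left them, time stands still between calls to the robot, and variables do not carry over. Pictures are saved under pics/ and viewed, and the job is handed in when it is done.

Besides the shell and the picture viewer there is one more tool, called after "Request:" by a JSON object that holds its "method" and its "body". step_arm: Moves the arm, as the interface text tells. Its arguments: {"type":"object","properties":{"rows":{"type":"array"},"newtons":{"type":"number"}},"required":["rows"]}

```bash
ls; mkdir -p pics
cat > h.py <<'E'
import numpy as np, cv2
from plant import ctrl, viewer
from scipy.spatial.transform import Rotation as Rn
def snap(n,f):
    c=viewer.calibration(n); p,d=viewer.read_camera(n)
    cv2.imwrite('pics/'+f+'.png',p[...,::-1]); np.savez('pics/'+f+'.npz',p=p,d=d,**{k:np.array(c[k]) for k in 'KDRt'})
    return p,d,c
def load(f):
    z=np.load('pics/'+f+'.npz'); return z['p'],z['d'],{k:z[k] for k in 'KDRt'}
def ray(c,uv):
    uv=np.array(uv,float).reshape(-1,1,2)
    n=cv2.undistortPoints(uv,np.array(c['K']),np.array(c['D'])).reshape(-1,2)
    d=np.c_[n,np.ones(len(n))]; R=np.array(c['R']);t=np.array(c['t'])
    return -R.T@t, d@R
def plane(c,uv,z):
    o,d=ray(c,uv); return o+d*((z-o[2])/d[:,2])[:,None]
def pts(c,uv,dep):
    o,d=ray(c,uv); return o+d*np.array(dep).reshape(-1,1)
def proj(c,X):
    R=np.array(c['R']);t=np.array(c['t'])
    return cv2.projectPoints(np.array(X,float).reshape(-1,1,3),cv2.Rodrigues(R)[0],t,np.array(c['K']),np.array(c['D']))[0].reshape(-1,2)
def st():
    s=ctrl.get_state(); print({k:np.round(v,4).tolist() for k,v in s.items() if k in('time','qpos','eef_pos','tcp_rot','contact_force','opening')}); print(np.round(Rn.from_quat(s['tcp_rot']).as_matrix(),4)); return s
E
python3 - <<'E'
from h import *
st()
for n in ['scene','top','wrist']:
    p,d,c=snap(n,n+'0'); R=np.array(c['R']);print(n,np.round(-R.T@np.array(c['t']),3),np.round(R,2).tolist(),np.round(c['K'],0).tolist())
E
```

```text
pics
{'time': 0.0, 'qpos': [1.121, 0.2872, 1.5782, -0.0, 1.2786, -0.15], 'eef_pos': [0.199, 0.6443, 0.2299], 'tcp_rot': [0.5694, 0.419, -0.4205, -0.5687], 'contact_force': [-0.1524, 0.4738, 0.433], 'opening': 1.0013}
[[ 2.953e-01 -1.000e-03 -9.554e-01]
 [ 9.554e-01 -2.100e-03  2.953e-01]
 [-2.300e-03 -1.000e+00  3.000e-04]]
scene [ 0.    -0.56   0.936] [[0.69, -0.72, 0.02], [-0.53, -0.53, -0.66], [0.49, 0.45, -0.75]] [[573.0, 0.0, 330.0], [0.0, 573.0, 242.0], [0.0, 0.0, 1.0]]
top [ 0.429 -0.062  1.247] [[-0.0, -1.0, -0.02], [-0.99, 0.0, -0.11], [0.11, 0.02, -0.99]] [[560.0, 0.0, 322.0], [0.0, 560.0, 241.0], [0.0, 0.0, 1.0]]
wrist [0.119 0.67  0.373] [[0.3, 0.96, -0.0], [0.9, -0.28, 0.32], [0.31, -0.1, -0.95]] [[356.0, 0.0, 323.0], [0.0, 356.0, 235.0], [0.0, 0.0, 1.0]]
```

View pics/scene0.png

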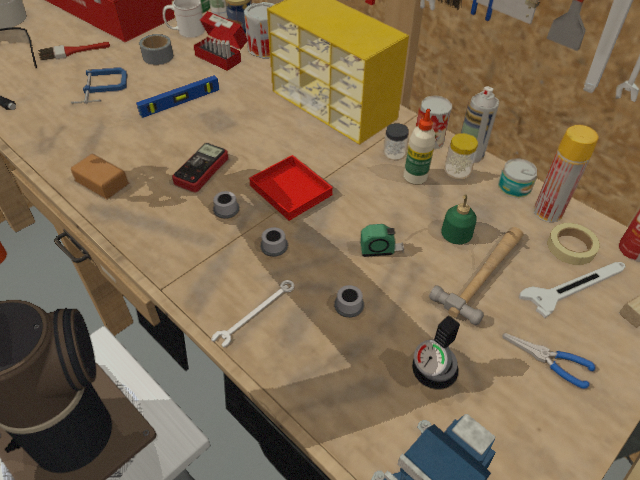

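View pics/top0.png

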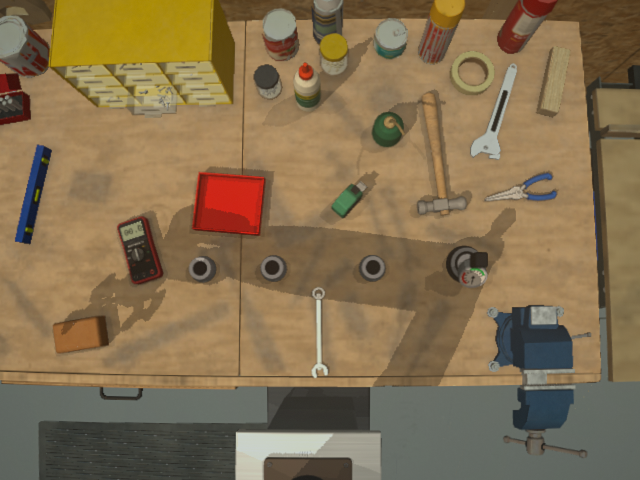

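View pics/wrist0.png

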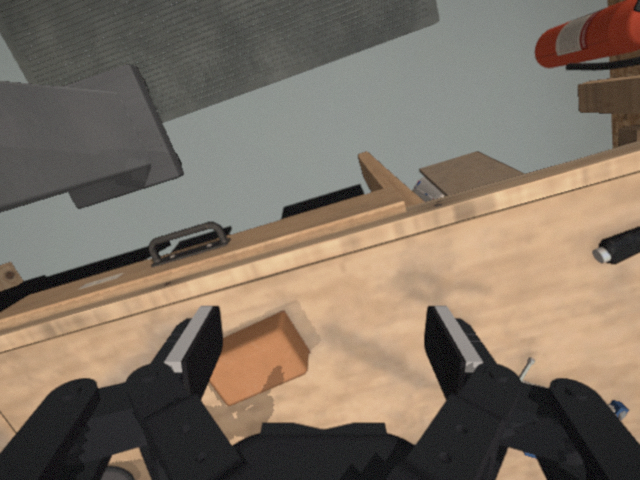

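The top view shows three mounts at about (201,268), (272,267) and (372,267). The tray is at (230,203), and the gauge in its stand is at (466,265) with its handle at (478,260). Next I'll measure them.

Run:
```python
from h import *
for n,cs in [('top0',[(201,268),(272,267),(372,267),(468,265)]),('scene0',[(226,204),(273,241),(349,301),(437,355)])]:
    p,d,c=load(n)
    row=[]
    for i,(u,v) in enumerate(cs):
        r=22 if i<3 else 40
        row.append(cv2.resize(p[v-r:v+r,u-r:u+r,::-1],(390,390),interpolation=cv2.INTER_CUBIC))
    cv2.imwrite('pics/crop_'+n+'.png',np.vstack([np.hstack(row[:2]),np.hstack(row[2:])])[:600] if 0 else cv2.resize(np.vstack([np.hstack(row[:2]),np.hstack(row[2:])]),(600,600)))
    hsv=cv2.cvtColor(p,cv2.COLOR_RGB2HSV)
    for (u,v) in cs[:3]:
        m=np.zeros(p.shape[:2],np.uint8); g=cv2.cvtColor(p,cv2.COLOR_RGB2GRAY)
        r=15
        sub=(g[v-r:v+r,u-r:u+r]<55).astype(np.uint8)
        k,l,s,ce=cv2.connectedComponentsWithStats(sub)
        for j in range(1,k):
            if s[j,4]>20:
                q=ce[j]+[u-r,v-r]; print(n,np.round(q,1),s[j],np.round(plane(c,[q],.034),4), 'dep',np.round(pts(c,[q],[np.median(d[int(q[1])-2:int(q[1])+3,int(q[0])-2:int(q[0])+3])]),4))
    m=((hsv[...,0]<8)|(hsv[...,0]>172))&(hsv[...,1]>180)&(hsv[...,2]>80)
    k,l,s,ce=cv2.connectedComponentsWithStats(m.astype(np.uint8))
    for j in range(1,k):
        if s[j,4]>1500: 
            print('red',s[j],ce[j]); cn=cv2.findContours((l==j).astype(np.uint8),0,2)[0][0]; 
            print(cv2.approxPolyDP(cn,5,True).reshape(-1,2).tolist()); a=cv2.approxPolyDP(cn,5,True).reshape(-1,2); print(np.round(plane(c,a,.026),3).tolist())
```

```text
top0 [199.7 267.9] [  7   9  14  13 140] [[0.5086 0.235  0.034 ]] dep [[0.5086 0.2348 0.0348]]
top0 [271.7 267.1] [  8   9  14  13 146] [[0.5103 0.0766 0.034 ]] dep [[0.5103 0.0765 0.0342]]
top0 [372.6 266.8] [  9   8  14  14 146] [[ 0.5104 -0.1424  0.034 ]] dep [[ 0.5104 -0.1424  0.0344]]
red [ 192  172   73   63 3932] [228.37639878 203.17370295]
[[199, 172], [192, 228], [259, 234], [263, 177]]
[[0.725, 0.244, 0.026], [0.598, 0.257, 0.026], [0.584, 0.106, 0.026], [0.712, 0.099, 0.026]]
scene0 [224.2 198.4] [  7   5  13  10 101] [[0.5093 0.2366 0.034 ]] dep [[0.5089 0.236  0.0347]]
scene0 [272.9 235.6] [  8   5  14  10 116] [[0.5106 0.0771 0.034 ]] dep [[0.5099 0.0763 0.0351]]
scene0 [349.2 295.1] [  8   3  16  13 156] [[ 0.5102 -0.1426  0.034 ]] dep [[ 0.5099 -0.1428  0.0346]]
red [  47    0  124   41 2849] [117.9010179   14.72095472]
[[47, 0], [123, 40], [163, 22], [161, 9], [170, 3], [84, 0], [86, 8]]
[[0.692, 1.348, 0.026], [0.73, 0.978, 0.026], [0.878, 0.986, 0.026], [0.921, 1.058, 0.026], [0.966, 1.071, 0.026], [0.777, 1.272, 0.026], [0.753, 1.221, 0.026]]
red [ 249  155   83   66 3069] [290.5408928  186.84457478]
[[292, 155], [249, 178], [289, 220], [331, 195], [331, 186]]
[[0.725, 0.245, 0.026], [0.598, 0.256, 0.026], [0.571, 0.092, 0.026], [0.692, 0.081, 0.026], [0.714, 0.102, 0.026]]
```

View pics/crop_top0.png

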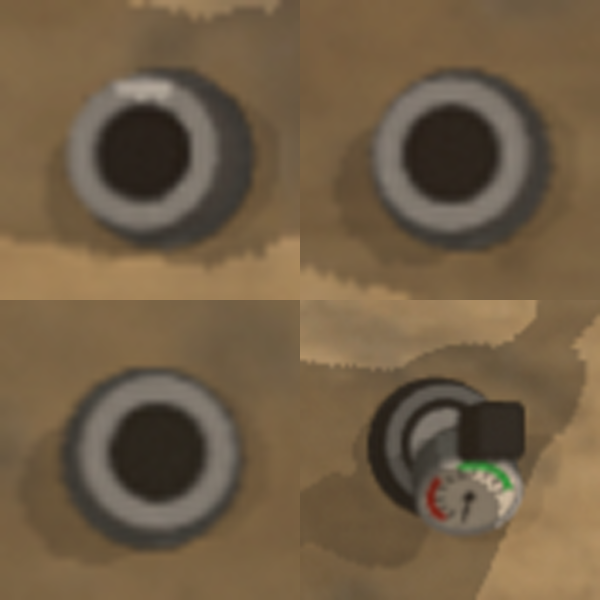

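View pics/crop_scene0.png

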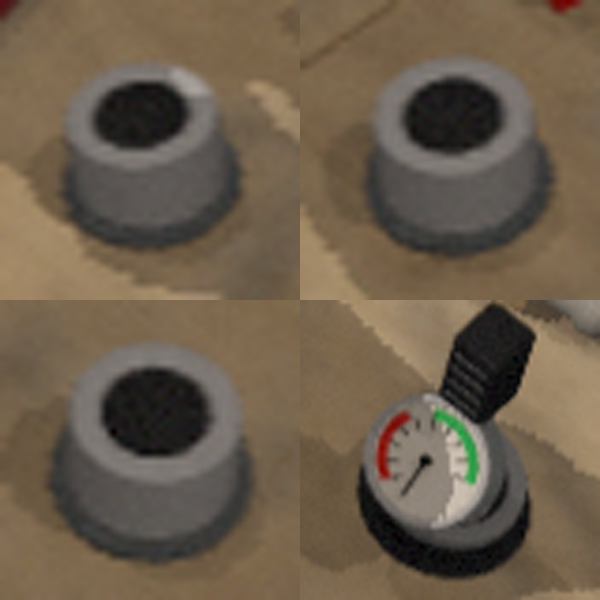

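Run:
```python
from h import *
p,d,c=load('top0')
uu,vv=np.meshgrid(np.arange(440,510),np.arange(240,290)); uv=np.c_[uu.ravel(),vv.ravel()]
P=pts(c,uv,d[uv[:,1],uv[:,0]])
m=(P[:,2]>.138)&(P[:,2]<.16); Q=P[m]; print(len(Q),np.median(Q[:,2]),Q.min(0),Q.max(0)); 
print(cv2.minAreaRect((Q[:,:2]*1000).astype(np.float32)))
m=(P[:,2]>.022)&(P[:,2]<.031); Q=P[m];print('rim',len(Q),Q.min(0),Q.max(0)); print(cv2.minEnclosingCircle((Q[:,:2]*1000).astype(np.float32)))
# scene
p2,d2,c2=load('scene0')
uu,vv=np.meshgrid(np.arange(395,480),np.arange(305,400)); uv=np.c_[uu.ravel(),vv.ravel()]
P=pts(c2,uv,d2[uv[:,1],uv[:,0]])
m=(P[:,2]>.1465)&(P[:,2]<.16); Q=P[m]; print(len(Q),np.median(Q[:,2]),Q.min(0),Q.max(0)); print(cv2.minAreaRect((Q[:,:2]*1000).astype(np.float32)))
m=(P[:,2]>.1)&(P[:,2]<.144); Q=P[m]; print('sides',len(Q),Q.min(0),Q.max(0))
m=(P[:,2]>.022)&(P[:,2]<.029); Q=P[m];print('rim',len(Q),Q.min(0),Q.max(0)); print(cv2.minEnclosingCircle((Q[:,:2]*1000).astype(np.float32)))
# z histogram
print(np.histogram(P[:,2],np.arange(-.01,.16,.01)))
# two view triangulation of handle top corner check
for X in ([0.5,-.36,.148],): print(proj(c,X),proj(c2,X))
```

```text
215 0.14726154690122062 [ 0.50155874 -0.3619847   0.1380052 ] [ 0.53165054 -0.33522659  0.1540532 ]
((516.5919189453125, -348.3995666503906), (26.690717697143555, 29.974803924560547), 88.93305206298828)
rim 245 [ 0.48798598 -0.36926565  0.02205424] [ 0.5536732  -0.31290622  0.03090883]
((518.9447631835938, -345.8016052246094), 35.09333038330078)
217 0.14883491103869317 [ 0.50159936 -0.36288688  0.14654858] [ 0.53237737 -0.33719767  0.1522343 ]
((516.9177856445312, -350.27325439453125), (25.269386291503906, 30.83516502380371), 87.22730255126953)
sides 287 [ 0.50048856 -0.36346684  0.10013701] [ 0.52919957 -0.33723846  0.14391772]
rim 398 [ 0.48245267 -0.38443994  0.02208561] [ 0.66085266 -0.29304085  0.02898615]
((570.986572265625, -338.16986083984375), 90.68338012695312)
(array([1648, 4014,  243,  493,   79,    0,   13,  242,  321,  302,  158,
         44,   70,   72,   67,  229]), array([-0.01,  0.  ,  0.01,  0.02,  0.03,  0.04,  0.05,  0.06,  0.07,
        0.08,  0.09,  0.1 ,  0.11,  0.12,  0.13,  0.14,  0.15]))
[[486.82740291 267.72776407]] [[447.47542148 334.36391811]]
```

```bash
cat >> h.py <<'E'
def tgt(pos,tx=(0,1,0),quiet=False):
    s=ctrl.get_state(); R=Rn.from_quat(s['tcp_rot']).as_matrix()
    tx=np.array(tx,float);tx/=np.linalg.norm(tx); y=np.array([0,0,-1.]); G=np.c_[tx,y,np.cross(tx,y)]
    sh=R.T@(np.array(pos)-s['eef_pos'])*1000
    rv=Rn.from_matrix(R.T@G).as_rotvec(degrees=True)
    print('t %.2f'%s['time'],'at',np.round(s['eef_pos'],4),'open %.3f'%s['opening'],'F',np.round(s['contact_force'],2),'TURN',np.round(rv,2).tolist(),'SHIFT',np.round(sh,1).tolist(),'rows %.1f'%max(np.linalg.norm(sh)/41.7,np.linalg.norm(rv)/7.16))
E
python3 -c "
from h import *
tgt([.5,.1,.26])"
```

```text
t 0.15 at [0.1991 0.6444 0.2302] open 0.995 F [-0.15  0.33 -0.92] TURN [-0.03, -17.18, -0.1] SHIFT [-431.3, -29.1, -448.3] rows 14.9
```

Request:
{"method": "step_arm", "body": {"rows": [[[0,-17.2,0],[-431,-29,-448],0],[[0,-17.2,0],[-431,-29,-448],0],[[0,-17.2,0],[-431,-29,-448],0],[[0,-17.2,0],[-431,-29,-448],0],[[0,-17.2,0],[-431,-29,-448],0],[[0,-17.2,0],[-431,-29,-448],0],[[0,-17.2,0],[-431,-29,-448],0],[[0,-17.2,0],[-431,-29,-448],0],[[0,-17.2,0],[-431,-29,-448],0],[[0,-17.2,0],[-431,-29,-448],0]]}}

```text
time: 0.98
eef_pos: [0.4009, 0.2787, 0.2507]
tcp_rot: [0.5, 0.5, -0.5, -0.5]
contact_force: [0.5, 1.7, 0.5]
opening: 1.002
```

```bash
python3 -c "
from h import *
st();tgt([.5165,-.349,.26])"
```

```text
{'time': 0.9833, 'qpos': [0.3994, -0.1512, 2.0024, 0.0, 1.2902, -1.1722], 'eef_pos': [0.4009, 0.2787, 0.2507], 'tcp_rot': [0.4998, 0.5002, -0.5001, -0.4998], 'contact_force': [0.5016, 1.7029, 0.4966], 'opening': 1.0024}
[[-8.e-04  1.e-04 -1.e+00]
 [ 1.e+00  1.e-04 -8.e-04]
 [ 1.e-04 -1.e+00 -1.e-04]]
t 0.98 at [0.4009 0.2787 0.2507] open 1.002 F [0.5 1.7 0.5] TURN [0.01, 0.04, 0.0] SHIFT [-627.8, -9.3, -115.1] rows 15.3
```

Request:
{"method": "step_arm", "body": {"rows": [[[0,0,0],[-628,-9,-115],0],[[0,0,0],[-628,-9,-115],0],[[0,0,0],[-628,-9,-115],0],[[0,0,0],[-628,-9,-115],0],[[0,0,0],[-628,-9,-115],0],[[0,0,0],[-628,-9,-115],0],[[0,0,0],[-628,-9,-115],0],[[0,0,0],[-628,-9,-115],0],[[0,0,0],[-628,-9,-115],0],[[0,0,0],[-628,-9,-115],0]]}}

```text
time: 1.82
eef_pos: [0.4756, -0.1312, 0.2566]
tcp_rot: [0.5, 0.5, -0.5, -0.5]
contact_force: [0.3, 0.8, 0.3]
opening: 1.001
```

```bash
python3 -c "
from h import *
snap('wrist','w1');st();tgt([.5165,-.349,.25])"
```

```text
{'time': 1.8667, 'qpos': [-0.4839, -0.1381, 1.9797, -0.0049, 1.2962, -2.0485], 'eef_pos': [0.4767, -0.1379, 0.2568], 'tcp_rot': [0.503, 0.4976, -0.5, -0.4994], 'contact_force': [0.4604, -5.6408, 2.0291], 'opening': 1.0022}
[[ 0.0049  0.0012 -1.    ]
 [ 1.     -0.0059  0.0049]
 [-0.0059 -1.     -0.0012]]
t 1.87 at [ 0.4767 -0.1379  0.2568] open 1.002 F [ 0.46 -5.64  2.03] TURN [0.07, -0.28, -0.34] SHIFT [-210.9, 8.1, -40.8] rows 5.2
```

Request:
{"method": "step_arm", "body": {"rows": [[[0,0,0],[-211,8,-41],0],[[0,0,0],[-211,8,-41],0],[[0,0,0],[-211,8,-41],0],[[0,0,0],[-211,8,-41],0],[[0,0,0],[-211,8,-41],0],[[0,0,0],[-211,8,-41],0],[[0,0,0],[-211,8,-41],0],[[0,0,0],[-211,8,-41],0]]}}

```text
time: 2.53
eef_pos: [0.5166, -0.3397, 0.2478]
tcp_rot: [-0.499, -0.5, 0.5, 0.501]
contact_force: [-0.4, 0.5, 1.0]
opening: 1.0
```

```bash
python3 -c "
from h import *
st();snap('wrist','w2');tgt([.5165,-.349,.25])"
```

```text
{'time': 2.5333, 'qpos': [-0.7458, 0.1517, 1.7047, 0.0005, 1.2872, -2.3164], 'eef_pos': [0.5166, -0.3397, 0.2478], 'tcp_rot': [-0.4993, -0.5001, 0.4998, 0.5008], 'contact_force': [-0.3753, 0.5287, 1.037], 'opening': 1.0002}
[[ 3.0e-04 -1.2e-03 -1.0e+00]
 [ 1.0e+00  1.7e-03  3.0e-04]
 [ 1.7e-03 -1.0e+00  1.2e-03]]
t 2.58 at [ 0.5167 -0.3389  0.2482] open 1.001 F [0.75 0.08 0.82] TURN [-0.04, 0.05, 0.08] SHIFT [-10.1, -1.8, 0.2] rows 0.2
```

View pics/w2.png

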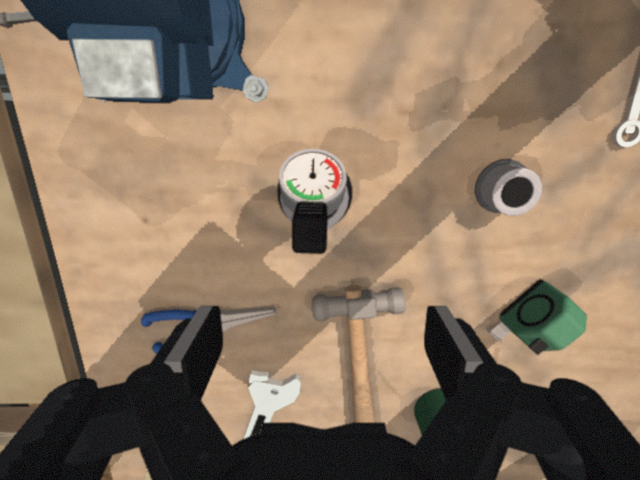

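View pics/w1.png

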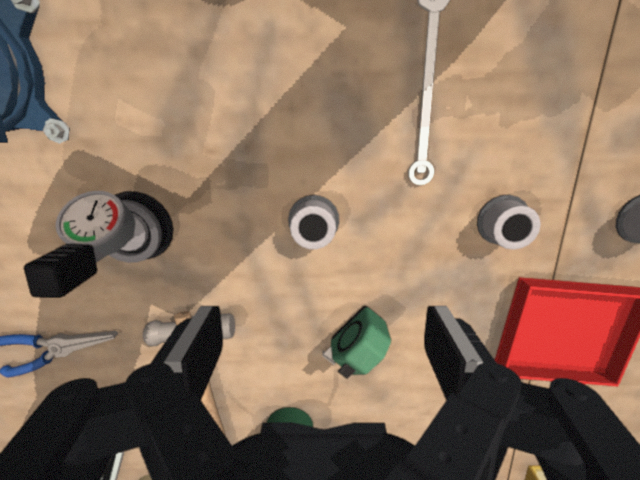

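The wrist view shows the dial at (313,174) with its needle at rest, and the handle at (310,228). The jaws are about 9 mm short of it in y. I'll refine the handle position and yaw.

Run:
```python
from h import *
p,d,c=load('w2')
def cloud(u0,u1,v0,v1):
    uu,vv=np.meshgrid(np.arange(u0,u1),np.arange(v0,v1)); uv=np.c_[uu.ravel(),vv.ravel()]
    return uv,pts(c,uv,d[uv[:,1],uv[:,0]])
uv,P=cloud(265,365,140,265)
m=(P[:,2]>.144)&(P[:,2]<.155); Q=P[m]; print(len(Q),np.median(Q[:,2]),Q.min(0),Q.max(0),cv2.minAreaRect((Q[:,:2]*1000).astype(np.float32)))
m=(P[:,2]>.1)&(P[:,2]<.155); Q=P[m]; print('handle',Q.min(0),Q.max(0)); a=uv[m];print(a.min(0),a.max(0))
m=(P[:,2]>.023)&(P[:,2]<.032); Q=P[m]; print('rim',len(Q),Q.min(0),Q.max(0))
# dark mask handle top rectangle -> contour
g=cv2.cvtColor(p,cv2.COLOR_RGB2GRAY)
a=((g<60)).astype(np.uint8); 
k,l,s,ce=cv2.connectedComponentsWithStats(a[195:262,280:345]);j=1+np.argmax(s[1:,4]);print(s[j])
cn=cv2.findContours((l==j).astype(np.uint8),0,2)[0][0].reshape(-1,2)+[280,195]
ap=cv2.approxPolyDP(cn.reshape(-1,1,2),3,True).reshape(-1,2);print(ap.tolist(),np.round(plane(c,ap,.148),4).tolist())
cv2.imwrite('pics/w2c.png',cv2.resize(p[140:265,260:370,::-1],None,fx=4.5,fy=4.5,interpolation=cv2.INTER_CUBIC))
```

```text
1335 0.14781317713014003 [ 0.50095999 -0.36239619  0.14401851] [ 0.53133636 -0.33647612  0.14994953] ((516.1482543945312, -349.2271423339844), (25.813459396362305, 30.193824768066406), 88.41339111328125)
handle [ 0.50055032 -0.36240467  0.10183365] [ 0.53133636 -0.3360676   0.14994953]
[292 201] [327 253]
rim 409 [ 0.50322672 -0.3834053   0.02303434] [ 0.5487359  -0.3129647   0.02928806]
[  12    7   41   51 1672]
[[297, 203], [292, 220], [293, 249], [324, 251], [326, 219], [332, 214], [326, 214], [323, 203]] [[0.4922, -0.3576, 0.148], [0.5046, -0.3615, 0.148], [0.5267, -0.3614, 0.148], [0.5283, -0.3387, 0.148], [0.5039, -0.3373, 0.148], [0.5002, -0.3331, 0.148], [0.5002, -0.3373, 0.148], [0.4922, -0.3394, 0.148]]
```

View pics/w2c.png

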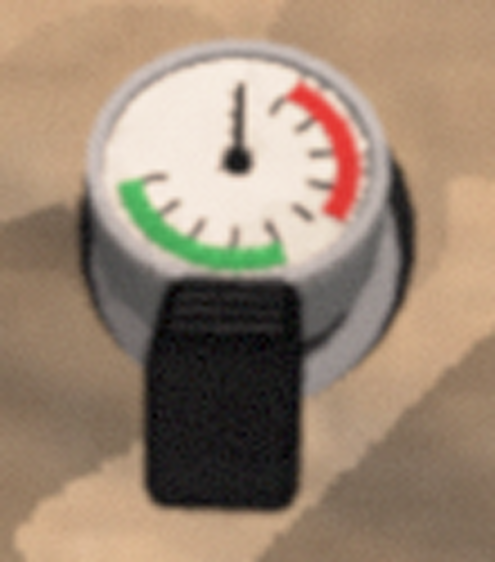

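Request:
{"method": "step_arm", "body": {"rows": [[[0,0,0],[-10.5,0,0.5],0],[[0,0,0],[-10.5,30,0.5],0],[[0,0,0],[-10.5,70,0.5],0],[[0,0,0],[-10.5,105,0.5],0],[[0,0,0],[-10.5,130,0.5],0],[[0,0,0],[-10.5,143,0.5],0],[[0,0,0],[-10.5,143,0.5],0],[[0,0,0],[-10.5,143,0.5],0]]}}

```text
time: 3.25
eef_pos: [0.5169, -0.3504, 0.1063]
tcp_rot: [-0.5, -0.5, 0.5, 0.499]
contact_force: [0.4, 0.3, 0.5]
opening: 1.001
```

```bash
python3 -c "
from h import *
st();tgt([.5162,-.3494,.105]);snap('wrist','w3')"
```

```text
{'time': 3.25, 'qpos': [-0.758, 0.3041, 1.797, -0.0, 1.04, -2.3301], 'eef_pos': [0.5169, -0.3504, 0.1063], 'tcp_rot': [-0.4999, -0.5003, 0.5003, 0.4995], 'contact_force': [0.3959, 0.2675, 0.5469], 'opening': 1.0008}
[[-1.3e-03  4.0e-04 -1.0e+00]
 [ 1.0e+00 -4.0e-04 -1.3e-03]
 [-4.0e-04 -1.0e+00 -4.0e-04]]
t 3.25 at [ 0.5169 -0.3504  0.1063] open 1.001 F [0.4  0.27 0.55] TURN [0.02, 0.07, -0.02] SHIFT [1.0, 1.3, 0.7] rows 0.0
```

View pics/w3.png

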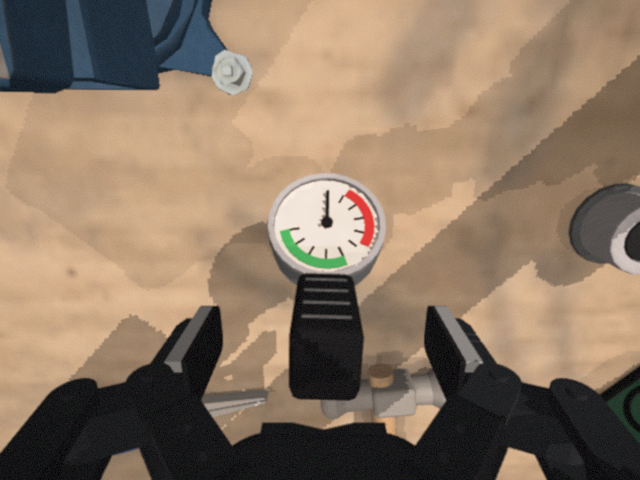

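The handle at (326,340) is centred between the fingers. Closing the gripper.

Request:
{"method": "step_arm", "body": {"rows": [[[0,0,0],[0.8,1,0.5],0.5],[[0,0,0],[0.8,1,0.5],0.7],[[0,0,0],[0.8,1,0.5],1],[[0,0,0],[0.8,1,0.5],1],[[0,0,0],[0.8,1,0.5],1],[[0,0,0],[0.8,1,0.5],1],[[0,0,0],[0.8,1,0.5],1],[[0,0,0],[0.8,1,0.5],1]], "newtons": 80}}

```text
time: 3.97
eef_pos: [0.5164, -0.3502, 0.1055]
tcp_rot: [0.5, 0.5, -0.5, -0.499]
contact_force: [-0.8, -0.0, 3.9]
opening: 0.294
```

```bash
python3 -c "
from h import *
st();snap('wrist','w4');st()"
```

```text
{'time': 3.9667, 'qpos': [-0.7583, 0.3037, 1.7992, 0.0001, 1.0374, -2.3296], 'eef_pos': [0.5164, -0.3502, 0.1055], 'tcp_rot': [0.5004, 0.5002, -0.5, -0.4994], 'contact_force': [-0.8129, -0.0337, 3.9279], 'opening': 0.2939}
[[-4.e-04  1.e-03 -1.e+00]
 [ 1.e+00 -8.e-04 -4.e-04]
 [-8.e-04 -1.e+00 -1.e-03]]
{'time': 4.0167, 'qpos': [-0.7583, 0.3037, 1.7991, 0.0002, 1.0374, -2.3296], 'eef_pos': [0.5164, -0.3502, 0.1056], 'tcp_rot': [0.5004, 0.5002, -0.5, -0.4994], 'contact_force': [0.2267, 0.9887, 5.0441], 'opening': 0.296}
[[-4.0e-04  1.1e-03 -1.0e+00]
 [ 1.0e+00 -8.0e-04 -4.0e-04]
 [-8.0e-04 -1.0e+00 -1.1e-03]]
```

View pics/w4.png

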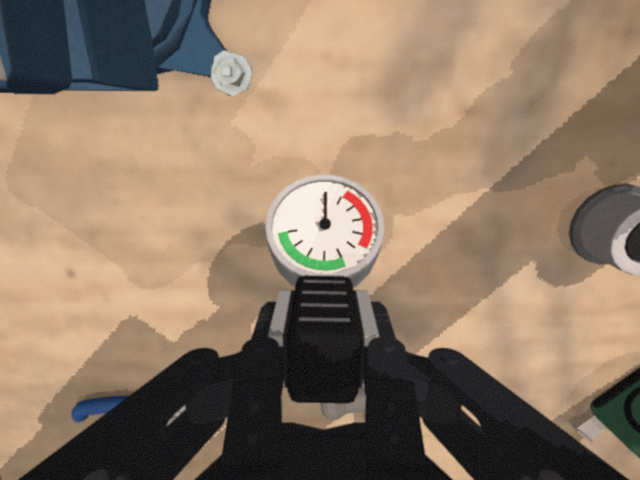

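Gripped: opening 0.294 is about 25 mm, and the needle is still at 0. Lifting and carrying the gauge to the nearest mount at y=-0.1425.

Request:
{"method": "step_arm", "body": {"rows": [[[0,0,0],[0,-15,0],1],[[0,0,0],[0,-40,0],1],[[0,0,0],[10,-57,0],1],[[0,0,0],[45,-57,2],1],[[0,0,0],[85,-57,4],1],[[0,0,0],[125,-57,6],1],[[0,0,0],[165,-57,6],1],[[0,0,0],[195,-57,6],1],[[0,0,0],[207.7,-57,6],1],[[0,0,0],[207.7,-57,6],1]]}}

```text
time: 4.85
eef_pos: [0.5084, -0.1389, 0.1595]
tcp_rot: [-0.498, -0.501, 0.501, 0.5]
contact_force: [-1.1, 0.2, -4.6]
opening: 0.293
```

```bash
python3 -c "
from h import *
st();tgt([.5103,-.1425,.1625]);snap('scene','s5');snap('wrist','w5')
p,d,c=load('s5')
cv2.imwrite('pics/s5c.png',cv2.resize(p[200:350,270:430,::-1],None,fx=4,fy=4,interpolation=cv2.INTER_CUBIC))
tgt([.5103,-.1425,.1625])"
```

```text
{'time': 4.85, 'qpos': [-0.4595, 0.0347, 1.9993, 0.0005, 1.1118, -2.0346], 'eef_pos': [0.5084, -0.1389, 0.1595], 'tcp_rot': [-0.4975, -0.5007, 0.5013, 0.5005], 'contact_force': [-1.142, 0.213, -4.6095], 'opening': 0.2933}
[[-0.004  -0.0037 -1.    ]
 [ 1.      0.0023 -0.004 ]
 [ 0.0023 -1.      0.0037]]
t 4.85 at [ 0.5084 -0.1389  0.1595] open 0.293 F [-1.14  0.21 -4.61] TURN [-0.21, 0.23, 0.13] SHIFT [-3.6, -3.1, -1.9] rows 0.1
t 4.95 at [ 0.5094 -0.1422  0.1606] open 0.292 F [ 0.14  0.32 -3.36] TURN [-0.08, 0.09, -0.02] SHIFT [-0.3, -1.9, -0.9] rows 0.1
```

View pics/s5c.png

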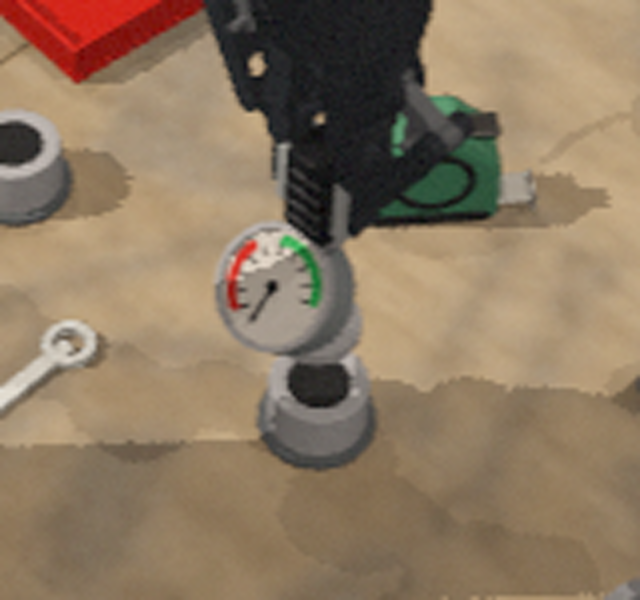

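View pics/w5.png

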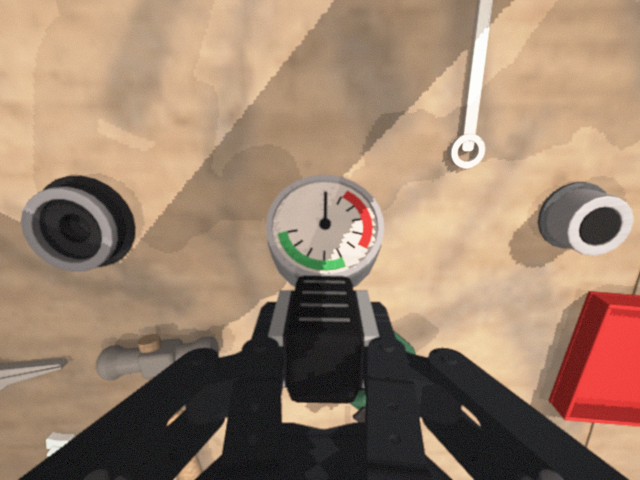

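Request:
{"method": "step_arm", "body": {"rows": [[[0,0,0],[-0.3,12,-0.9],1],[[0,0,0],[-0.3,24,-0.9],1],[[0,0,0],[-0.3,32,-0.9],1],[[0,0,0],[-0.3,36,-0.9],1],[[0,0,0],[-0.3,36,-0.9],1],[[0,0,0],[-0.3,36,-0.9],1]]}}

```text
time: 5.45
eef_pos: [0.5106, -0.1432, 0.126]
tcp_rot: [-0.5, -0.5, 0.501, 0.5]
contact_force: [-2.7, -0.9, 1.0]
opening: 0.301
```

```bash
python3 -c "
from h import *
tgt([.5103,-.1425,.1215])
p,d,c=load('w5')
hsv=cv2.cvtColor(p,cv2.COLOR_RGB2HSV);g=cv2.cvtColor(p,cv2.COLOR_RGB2GRAY)
uu,vv=np.meshgrid(np.arange(10,150),np.arange(165,285)); uv=np.c_[uu.ravel(),vv.ravel()]
P=pts(c,uv,d[uv[:,1],uv[:,0]])
m=(P[:,2]>.0235)&(P[:,2]<.033);Q=P[m];print('rim',len(Q),np.median(Q[:,2]),Q.min(0),Q.max(0),cv2.minEnclosingCircle((Q[:,:2]*1000).astype(np.float32)))
m=(P[:,2]>.014)&(P[:,2]<.0225);Q=P[m];print('seat',len(Q),np.median(Q,0))
m=(P[:,2]<.012)&(P[:,2]>.003);Q=P[m];print(len(Q),np.median(Q,0))
"
```

```text
t 5.45 at [ 0.5106 -0.1432  0.126 ] open 0.301 F [-2.7  -0.93  1.02] TURN [-0.09, 0.01, -0.02] SHIFT [0.7, 4.5, 0.2] rows 0.1
rim 2924 0.02703519936698759 [ 0.48132118 -0.38396392  0.0235061 ] [ 0.55267464 -0.31221137  0.02967552] ((516.709716796875, -348.9148864746094), 36.83824157714844)
seat 3029 [ 0.51690679 -0.35182954  0.01827636]
2038 [ 0.51156317 -0.32952137  0.00457184]
```

Request:
{"method": "step_arm", "body": {"rows": [[[0,0,0],[0.5,2,0],1],[[0,0,0],[0.5,4,0],1],[[0,0,0],[0.5,5,0],1],[[0,0,0],[0.5,5,0],1],[[0,0,0],[0.5,5,0],1]]}}

```text
time: 5.87
eef_pos: [0.5111, -0.1427, 0.1217]
tcp_rot: [-0.5, -0.5, 0.501, 0.499]
contact_force: [-3.0, -2.4, 4.7]
opening: 0.296
```

```bash
python3 -c "
from h import *
tgt([.5103,-.1425,.1215]);snap('wrist','w6');tgt([.5103,-.1425,.1215]);p,d,c=load('w6');cv2.imwrite('pics/w6c.png',cv2.resize(p[160:300,240:410,::-1],None,fx=4,fy=4,interpolation=cv2.INTER_CUBIC))
"
```

```text
t 5.87 at [ 0.5111 -0.1427  0.1217] open 0.296 F [-3.03 -2.42  4.71] TURN [0.04, 0.06, -0.12] SHIFT [0.2, 0.2, 0.8] rows 0.0
t 5.92 at [ 0.5112 -0.1427  0.1217] open 0.299 F [-2.87 -2.47  5.87] TURN [0.05, 0.06, -0.12] SHIFT [0.2, 0.2, 0.9] rows 0.0
```

View pics/w6c.png

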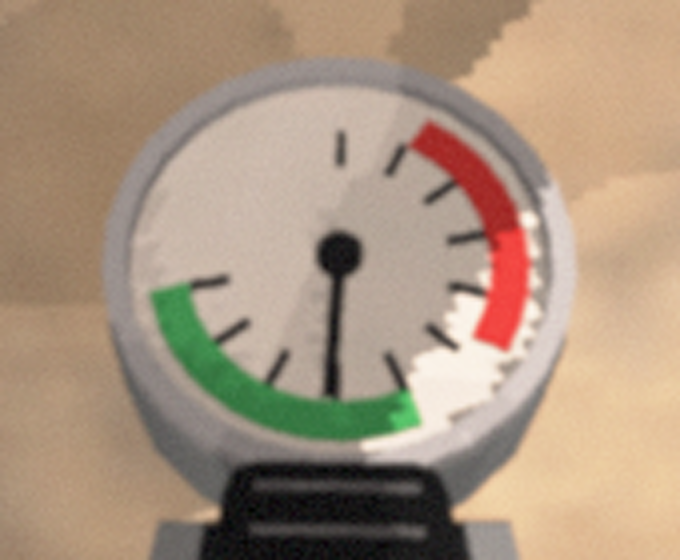

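The needle reads about 3.15, in the green. I'll press slightly more to be sure the foot sits flat, and hold it there.

Request:
{"method": "step_arm", "body": {"rows": [[[0,0,0],[0,0.8,0],1],[[0,0,0],[0,1.5,0],1],[[0,0,0],[0,1.5,0],1],[[0,0,0],[0,1.5,0],1]]}}

```text
time: 6.25
eef_pos: [0.5114, -0.1427, 0.1216]
tcp_rot: [-0.5, -0.5, 0.501, 0.499]
contact_force: [-4.5, -0.9, 10.8]
opening: 0.299
```

```bash
python3 -c "
from h import *
tgt([.5103,-.1425,.1215]);snap('wrist','w7');tgt([.5103,-.1425,.1215]);p,d,c=load('w7');cv2.imwrite('pics/w7c.png',cv2.resize(p[160:300,240:410,::-1],None,fx=4,fy=4,interpolation=cv2.INTER_CUBIC))
"
```

```text
t 6.25 at [ 0.5114 -0.1427  0.1216] open 0.299 F [-4.53 -0.85 10.78] TURN [0.04, 0.06, -0.11] SHIFT [0.2, 0.1, 1.1] rows 0.0
t 6.30 at [ 0.5114 -0.1427  0.1216] open 0.295 F [-4.69 -1.69 11.54] TURN [0.04, 0.06, -0.11] SHIFT [0.2, 0.1, 1.1] rows 0.0
```

View pics/w7c.png

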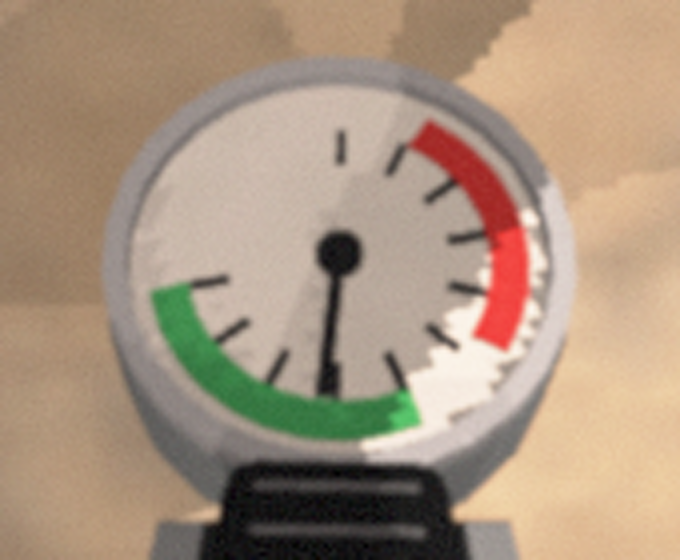

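Mount at y=-0.1425 is firm: about 3.2, and the force rose while the gauge stayed put, so the foot is flat. On to the middle mount.

Request:
{"method": "step_arm", "body": {"rows": [[[0,0,0],[0,-15,0],1],[[0,0,0],[0,-42,0],1],[[0,0,0],[40,-42,0],1],[[0,0,0],[80,-42,0],1],[[0,0,0],[120,-42,0],1],[[0,0,0],[160,-42,0],1],[[0,0,0],[195,-42,0],1],[[0,0,0],[219.4,-42,0],1],[[0,0,0],[219.4,-42,0],1],[[0,0,0],[219.4,-38,0],1]]}}

```text
time: 7.13
eef_pos: [0.5103, 0.0794, 0.1564]
tcp_rot: [0.499, 0.501, -0.5, -0.499]
contact_force: [0.2, -0.3, -4.0]
opening: 0.298
```

```bash
python3 -c "
from h import *
snap('wrist','w8');tgt([.5103,.0767,.1265])
"
```

```text
t 7.18 at [0.5098 0.0782 0.1551] open 0.298 F [-0.63 -0.64 -4.88] TURN [-0.09, 0.09, 0.05] SHIFT [-1.6, 28.6, -0.6] rows 0.7
```

View pics/w8.png

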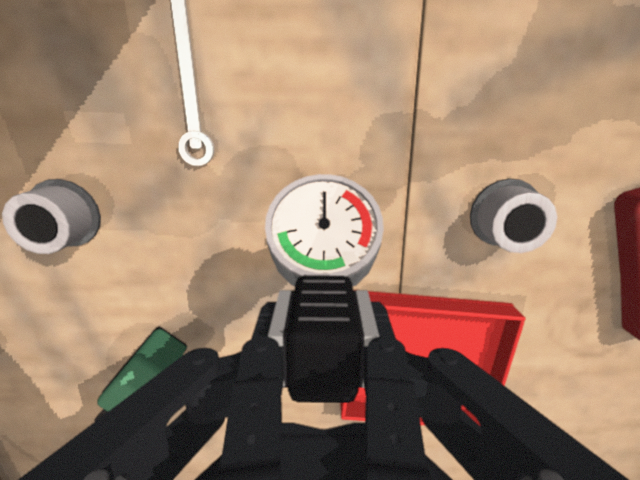

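Request:
{"method": "step_arm", "body": {"rows": [[[0,0,0],[-0.5,12,-0.3],1],[[0,0,0],[-0.5,22,-0.3],1],[[0,0,0],[-0.5,28,-0.3],1],[[0,0,0],[-0.5,30,-0.3],1],[[0,0,0],[-0.5,32,-0.3],1],[[0,0,0],[-0.5,33,-0.3],1],[[0,0,0],[-0.5,34,-0.3],1],[[0,0,0],[-0.5,34,-0.3],1],[[0,0,0],[-0.5,34,-0.3],1]]}}

```text
time: 7.93
eef_pos: [0.5112, 0.0768, 0.1235]
tcp_rot: [0.5, 0.5, -0.5, -0.5]
contact_force: [-0.8, -1.4, -0.9]
opening: 0.295
```

```bash
python3 -c "
from h import *
tgt([.5103,.0767,.1215]);snap('wrist','w9');tgt([.5103,.0767,.1215]);p,d,c=load('w9');cv2.imwrite('pics/w9c.png',cv2.resize(p[160:300,240:410,::-1],None,fx=4,fy=4,interpolation=cv2.INTER_CUBIC))
"
```

```text
t 7.93 at [0.5112 0.0768 0.1235] open 0.295 F [-0.83 -1.43 -0.87] TURN [0.03, 0.03, -0.01] SHIFT [-0.1, 2.0, 0.9] rows 0.1
t 7.98 at [0.5112 0.0768 0.1235] open 0.295 F [-1.49 -0.88 -1.44] TURN [0.04, 0.03, -0.02] SHIFT [-0.1, 2.0, 0.9] rows 0.1
```

View pics/w9c.png

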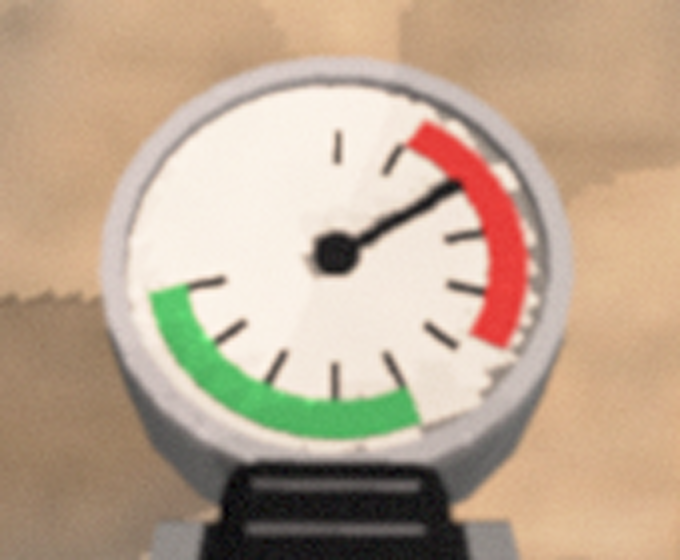

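The needle is at about 1.0, in the red, with the foot still about 2 mm above the rim. I'll press until it is flat.

Request:
{"method": "step_arm", "body": {"rows": [[[0,0,0],[0,1,0],1],[[0,0,0],[0,2,0],1],[[0,0,0],[0,3,0],1],[[0,0,0],[0,3.5,0],1],[[0,0,0],[0,3.5,0],1],[[0,0,0],[0,3.5,0],1],[[0,0,0],[0,3.5,0],1],[[0,0,0],[0,3.5,0],1]]}}

```text
time: 8.65
eef_pos: [0.5116, 0.077, 0.1216]
tcp_rot: [0.5, 0.5, -0.5, -0.5]
contact_force: [-3.5, -0.9, 7.4]
opening: 0.295
```

```bash
python3 -c "
from h import *
tgt([.5103,.0767,.1215]);snap('wrist','w10');tgt([.5103,.0767,.1215]);p,d,c=load('w10');cv2.imwrite('pics/w10c.png',cv2.resize(p[160:300,240:410,::-1],None,fx=4,fy=4,interpolation=cv2.INTER_CUBIC))
"
```

```text
t 8.65 at [0.5116 0.077  0.1216] open 0.295 F [-3.51 -0.91  7.4 ] TURN [0.04, 0.04, -0.01] SHIFT [-0.3, 0.1, 1.3] rows 0.0
t 8.70 at [0.5116 0.077  0.1216] open 0.295 F [-2.81 -0.66  7.14] TURN [0.04, 0.04, -0.01] SHIFT [-0.3, 0.1, 1.3] rows 0.0
```

View pics/w10c.png

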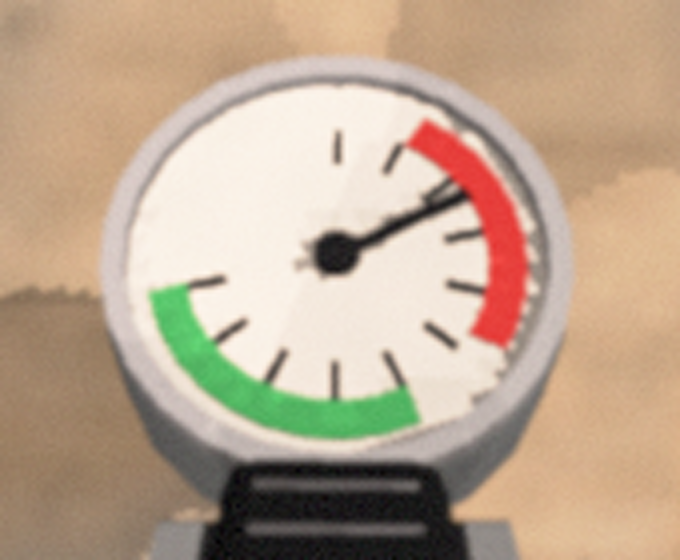

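The middle mount reads about 1.15 in the red with the foot flat, so it is the soft one. Returning the gauge to its stand.

Request:
{"method": "step_arm", "body": {"rows": [[[0,0,0],[0,-15,0],1],[[0,0,0],[0,-45,0],1],[[0,0,0],[-40,-50,0],1],[[0,0,0],[-80,-50,0],1],[[0,0,0],[-120,-50,0],1],[[0,0,0],[-160,-50,0],1],[[0,0,0],[-200,-50,0],1],[[0,0,0],[-240,-50,0],1],[[0,0,0],[-280,-50,0],1],[[0,0,0],[-320,-50,0],1]]}}

```text
time: 9.53
eef_pos: [0.5108, -0.2445, 0.1687]
tcp_rot: [0.5, 0.5, -0.5, -0.5]
contact_force: [0.4, -0.7, -3.4]
opening: 0.293
```

```bash
python3 -c "
from h import *
tgt([.5166,-.3497,.165])
"
```

```text
t 9.53 at [ 0.5108 -0.2445  0.1687] open 0.293 F [ 0.37 -0.71 -3.37] TURN [0.04, -0.0, 0.06] SHIFT [-105.2, 3.6, -5.8] rows 2.5
```

Request:
{"method": "step_arm", "body": {"rows": [[[0,0,0],[-40,2,-3],1],[[0,0,0],[-80,3,-5],1],[[0,0,0],[-100,3,-6],1],[[0,0,0],[-105.5,3,-6],1],[[0,0,0],[-105.5,3,-6],1],[[0,0,0],[-105.5,3,-6],1],[[0,0,0],[-105.5,3,-6],1]]}}

```text
time: 10.12
eef_pos: [0.5171, -0.3467, 0.1659]
tcp_rot: [0.499, 0.501, -0.5, -0.5]
contact_force: [-0.0, 0.0, -4.4]
opening: 0.295
```

```bash
python3 -c "
from h import *
snap('scene','s11');p,d,c=load('s11')
cv2.imwrite('pics/s11c.png',cv2.resize(p[270:410,360:520,::-1],None,fx=4,fy=4,interpolation=cv2.INTER_CUBIC))
tgt([.5166,-.3497,.105])
"
```

```text
t 10.17 at [ 0.5173 -0.3467  0.1662] open 0.296 F [ 0.66  0.79 -4.06] TURN [-0.02, 0.11, 0.07] SHIFT [-3.1, 61.2, 0.6] rows 1.5
```

View pics/s11c.png

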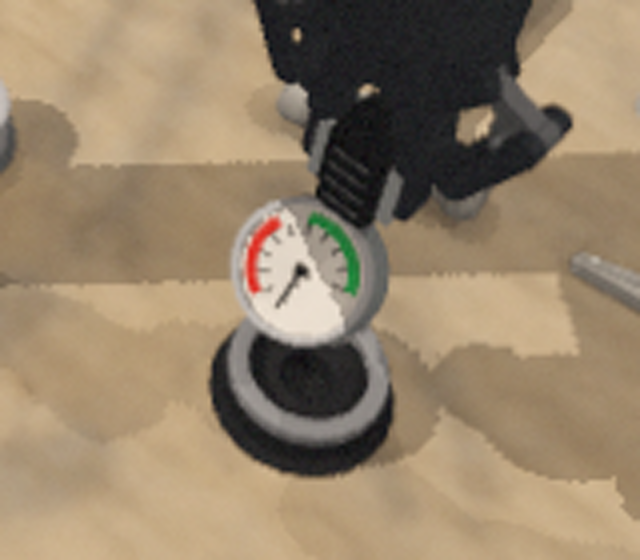

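Request:
{"method": "step_arm", "body": {"rows": [[[0,0,0],[-3,5,0.6],1],[[0,0,0],[-3,20,0.6],1],[[0,0,0],[-3,35,0.6],1],[[0,0,0],[-3,46,0.6],1],[[0,0,0],[-3,51,0.6],1],[[0,0,0],[-3,54,0.6],1],[[0,0,0],[-3,56,0.6],1],[[0,0,0],[-3,56,0.6],1]]}}

```text
time: 10.83
eef_pos: [0.5168, -0.3516, 0.1108]
tcp_rot: [-0.5, -0.5, 0.5, 0.5]
contact_force: [0.2, 0.3, -4.0]
opening: 0.294
```

```bash
python3 -c "
from h import *
tgt([.5166,-.3497,.105]);
"
```

```text
t 10.83 at [ 0.5168 -0.3516  0.1108] open 0.294 F [ 0.24  0.26 -3.98] TURN [0.02, 0.04, -0.02] SHIFT [1.9, 5.8, 0.2] rows 0.1
```

Request:
{"method": "step_arm", "body": {"rows": [[[0,0,0],[1.2,2,0],1],[[0,0,0],[1.2,4,0],1],[[0,0,0],[1.2,5.5,0],1],[[0,0,0],[1.2,5.8,0],1],[[0,0,0],[1.2,5.8,0],1]]}}

```text
time: 11.25
eef_pos: [0.5169, -0.3507, 0.1056]
tcp_rot: [0.5, 0.5, -0.5, -0.499]
contact_force: [-0.1, -0.7, -0.7]
opening: 0.297
```

```bash
python3 -c "
from h import *
tgt([.5166,-.3497,.105]);
"
```

```text
t 11.25 at [ 0.5169 -0.3507  0.1056] open 0.297 F [-0.13 -0.65 -0.7 ] TURN [0.05, 0.02, -0.05] SHIFT [1.0, 0.6, 0.3] rows 0.0
```

Seated: the TCP is back at z=0.1056, as before, and the load has gone off the wrist. Releasing.

Request:
{"method": "step_arm", "body": {"rows": [[[0,0,0],[0,0.3,0],0.7],[[0,0,0],[0,0.3,0],0.5],[[0,0,0],[0,0.3,0],0.3],[[0,0,0],[0,0.3,0],0],[[0,0,0],[0,0.3,0],0],[[0,0,0],[0,0.3,0],0],[[0,0,0],[0,-20,0],0],[[0,0,0],[0,-50,0],0],[[0,0,0],[0,-85,0],0],[[0,0,0],[0,-100,0],0]]}}

```text
time: 12.08
eef_pos: [0.5181, -0.3517, 0.2101]
tcp_rot: [0.502, 0.5, -0.5, -0.497]
contact_force: [0.3, -0.3, 0.4]
opening: 0.999
```

```bash
python3 -c "
from h import *
snap('wrist','w12');
tgt([.5104,.0767,.2])
"
```

```text
t 12.13 at [ 0.519  -0.3526  0.2127] open 0.997 F [ 1.19 -1.02  2.77] TURN [0.49, 0.03, -0.46] SHIFT [429.4, 9.2, 8.5] rows 10.3
```

View pics/w12.png

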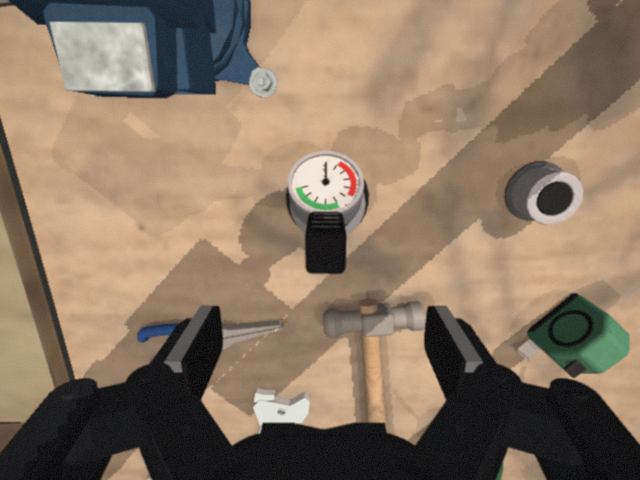

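The gauge stands upright in the stand with its dial at (327,183) and the needle at 0. Next, the soft middle mount.

Request:
{"method": "step_arm", "body": {"rows": [[[0,0,0],[40,0,4],0],[[0,0,0],[82,5,8],0],[[0,0,0],[123,8,8],0],[[0,0,0],[164,8,8],0],[[0,0,0],[205,8,8],0],[[0,0,0],[246,8,8],0],[[0,0,0],[287,8,8],0],[[0,0,0],[328,8,8],0],[[0,0,0],[369,8,8],0],[[0,0,0],[405,8,8],0]]}}

```text
time: 12.97
eef_pos: [0.5076, 0.057, 0.1963]
tcp_rot: [-0.5, -0.5, 0.5, 0.5]
contact_force: [0.4, 0.2, 1.0]
opening: 0.999
```

Request:
{"method": "step_arm", "body": {"rows": [[[0,0,0],[24,0,0],0],[[0,0,0],[24,0,0],0],[[0,0,0],[24,0,0],0],[[0,0,0],[24,0,0],0]]}}

```text
time: 13.3
eef_pos: [0.5082, 0.0782, 0.1964]
tcp_rot: [-0.5, -0.5, 0.5, 0.5]
contact_force: [0.4, -0.6, 0.0]
opening: 0.998
```

Run:
```python
from h import *
tgt([.5104,.0767,.2]);snap('wrist','w13');snap('scene','s13')
for n in ('w13','s13','w12','w8'):
    p,d,c=load(n); g=cv2.cvtColor(p,cv2.COLOR_RGB2GRAY)
    for X in ([.5104,.0767,.034],[.5103,-.1425,.034],[.509,.2355,.034]):
        u,v=np.round(proj(c,X)[0]).astype(int); r=20
        if not(30<u<610 and 30<v<450): continue
        sub=(g[v-r:v+r,u-r:u+r]<50).astype(np.uint8)
        k,l,s,ce=cv2.connectedComponentsWithStats(sub)
        for j in range(1,k):
            if s[j,4]>60: q=ce[j]+[u-r,v-r]; print(n,np.round(q,1),s[j],'on .034',np.round(plane(c,[q],.034),4))
tgt([.5104,.0767,.2])
```

```text
t 13.30 at [0.5082 0.0782 0.1964] open 0.998 F [ 0.38 -0.59  0.04] TURN [-0.04, 0.03, -0.03] SHIFT [-1.5, -3.6, -2.2] rows 0.1
w13 [321.9 212.1] [  5   3  33  29 746] on .034 [[0.5075 0.0771 0.034 ]]
w13 [ 73.7 212.9] [  3   2  36  33 873] on .034 [[ 0.5087 -0.1419  0.034 ]]
w13 [501.  211.6] [  3   2  35  32 852] on .034 [[0.507  0.2354 0.034 ]]
s13 [273.  236.5] [14 17 13  8 80] on .034 [[0.5089 0.0749 0.034 ]]
s13 [349.1 295.2] [ 13  14  15  13 147] on .034 [[ 0.51   -0.1425  0.034 ]]
s13 [224.2 198.3] [14 15 13  9 85] on .034 [[0.5096 0.2368 0.034 ]]
w12 [554.2 198. ] [  4   2  34  32 817] on .034 [[ 0.5086 -0.1431  0.034 ]]
w8 [323.8 221.2] [21  0  9 22 81] on .034 [[0.5062 0.0801 0.034 ]]
w8 [ 36.1 223.2] [   0    0   40   37 1103] on .034 [[ 0.5087 -0.1418  0.034 ]]
w8 [523.9 222.6] [  1   0  39  36 920] on .034 [[0.5069 0.2354 0.034 ]]
t 13.40 at [0.5084 0.0775 0.1966] open 1.004 F [-0.19 -0.02 -0.34] TURN [-0.02, -0.07, -0.02] SHIFT [-0.8, -3.4, -2.0] rows 0.1
```

View pics/w13.png

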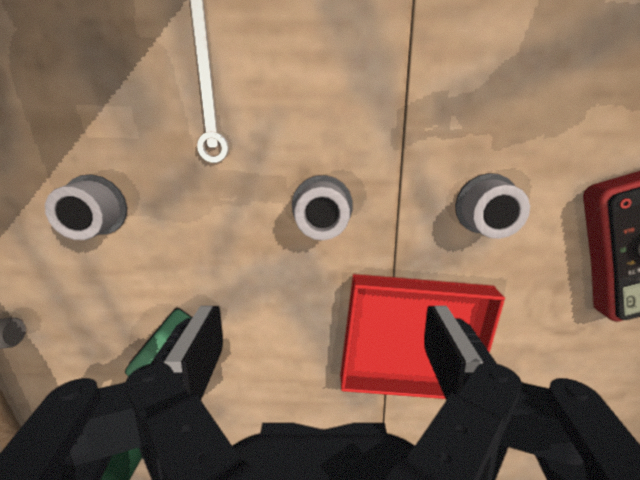

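Request:
{"method": "step_arm", "body": {"rows": [[[0,0,0],[-0.7,35,-0.7],0],[[0,0,0],[-0.7,75,-0.7],0],[[0,0,0],[-0.7,115,-0.7],0],[[0,0,0],[-0.7,150,-0.7],0],[[0,0,0],[-0.7,172,-0.7],0],[[0,0,0],[-0.7,184,-0.7],0],[[0,0,0],[-0.7,189,-0.7],0],[[0,0,0],[-0.7,189,-0.7],0],[[0,0,0],[-0.7,189,-0.7],0]]}}

```text
time: 14.15
eef_pos: [0.5105, 0.0775, 0.0092]
tcp_rot: [0.501, 0.501, -0.499, -0.499]
contact_force: [0.8, 0.4, 0.3]
opening: 1.0
```

Run:
```python
from h import *
tgt([.509,.0768,.005]);snap('wrist','w14');tgt([.509,.0768,.005])
for n in ('w13','w14','w8'):
    p,d,c=load(n); hsv=cv2.cvtColor(p,cv2.COLOR_RGB2HSV)
    m=((hsv[...,0]<8)|(hsv[...,0]>172))&(hsv[...,1]>170)&(hsv[...,2]>80)
    vv,uu=np.nonzero(m); uv=np.c_[uu,vv].astype(float); P=pts(c,uv,d[vv,uu])
    k=(P[:,0]>.55)&(P[:,0]<.76)&(P[:,1]>.06)&(P[:,1]<.29)
    w=P[k&(P[:,2]>.02)]; f=P[k&(P[:,2]<.012)]
    print(n,'wall',cv2.minAreaRect((w[:,:2]*1000).astype(np.float32)),'floor',cv2.minAreaRect((f[:,:2]*1000).astype(np.float32)),np.median(f[:,2]),w[:,2].max())
```

```text
t 14.15 at [0.5105 0.0775 0.0092] open 1.000 F [0.83 0.38 0.26] TURN [0.15, -0.02, -0.01] SHIFT [-0.7, 4.2, 1.5] rows 0.1
t 14.20 at [0.5109 0.0776 0.0097] open 1.000 F [ 0.37  0.39 -0.02] TURN [0.21, -0.01, -0.01] SHIFT [-0.8, 4.7, 1.9] rows 0.1
w13 wall ((653.5237426757812, 177.69638061523438), (149.3046417236328, 131.68299865722656), 84.96426391601562) floor ((652.59375, 177.43264770507812), (148.67840576171875, 129.13442993164062), 84.90149688720703) 0.004288059310467357 0.028191645281998468
w14 wall ((590.3323974609375, 173.3327178955078), (22.841222763061523, 5.928049087524414), 84.26321411132812) floor ((606.62841796875, 177.99151611328125), (142.13436889648438, 37.631202697753906), 84.43898010253906) 0.004470729670971327 0.027300144365693946
w8 wall ((653.3972778320312, 177.58297729492188), (148.633544921875, 130.33889770507812), 84.72456359863281) floor ((652.992431640625, 180.88668823242188), (139.78273010253906, 130.0238037109375), 83.97360229492188) 0.004318573463827469 0.027929781084577665
```

View pics/w14.png

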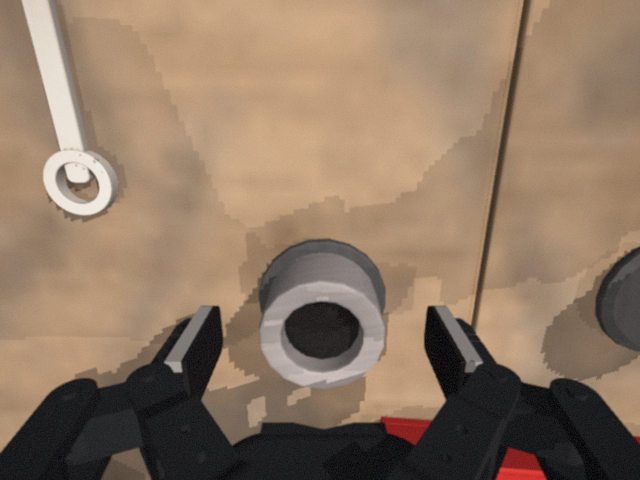

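The dented mount at (322,330) is between the fingers. I'll lower 4 mm and close.

Request:
{"method": "step_arm", "body": {"rows": [[[0,0,0],[-0.7,4,1.5],0],[[0,0,0],[-0.7,4,1.5],0.2],[[0,0,0],[-0.7,4,1.5],0.35],[[0,0,0],[-0.7,4,1.5],0.6],[[0,0,0],[-0.7,4,1.5],0.6],[[0,0,0],[-0.7,4,1.5],1],[[0,0,0],[-0.7,4,1.5],1],[[0,0,0],[-0.7,4,1.5],1]], "newtons": 50}}

```text
time: 14.87
eef_pos: [0.5081, 0.0772, 0.0047]
tcp_rot: [0.5, 0.5, -0.5, -0.5]
contact_force: [-1.5, 0.1, 6.0]
opening: 0.573
```

Run:
```python
from h import *
snap('wrist','w15');st();tgt([.6535,.1777,.08])
```

```text
{'time': 14.9167, 'qpos': [-0.0467, 0.2496, 2.0968, -0.0002, 0.7944, -1.618], 'eef_pos': [0.5082, 0.0772, 0.0047], 'tcp_rot': [0.5001, 0.5003, -0.5, -0.4996], 'contact_force': [-1.8282, -0.008, 6.8112], 'opening': 0.5723}
[[-6.e-04  8.e-04 -1.e+00]
 [ 1.e+00 -2.e-04 -6.e-04]
 [-2.e-04 -1.e+00 -8.e-04]]
t 14.92 at [0.5082 0.0772 0.0047] open 0.572 F [-1.83 -0.01  6.81] TURN [0.05, 0.04, -0.01] SHIFT [100.4, -75.2, -145.5] rows 4.6
```

View pics/w15.png

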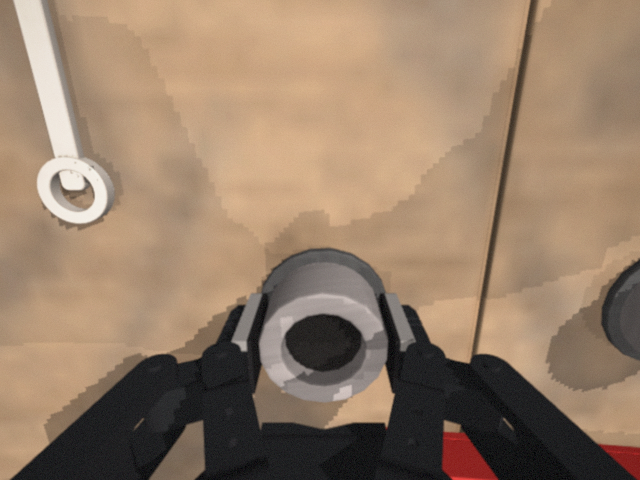

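Request:
{"method": "step_arm", "body": {"rows": [[[0,0,0],[0,-15,0],1],[[0,0,0],[0,-45,0],1],[[0,0,0],[5,-70,-5],1],[[0,0,0],[25,-75,-35],1],[[0,3,0],[48,-75,-70],1],[[0,5,0],[70,-75,-105],1],[[0,5,0],[90,-75,-132],1],[[0,5,0],[100.5,-75,-145.5],1],[[0,5,0],[100.5,-75,-145.5],1],[[0,5,0],[100.5,-75,-145.5],1]]}}

```text
time: 15.75
eef_pos: [0.6523, 0.1783, 0.077]
tcp_rot: [-0.52, -0.477, 0.479, 0.522]
contact_force: [-0.2, -1.3, -2.4]
opening: 0.567
```

Run:
```python
from h import *
snap('wrist','w16');snap('scene','s16');st();tgt([.6535,.1777,.012],tx=(0.087,1,0))
p,d,c=load('s16')
cv2.imwrite('pics/s16c.png',cv2.resize(p[100:250,200:360,::-1],None,fx=4,fy=4,interpolation=cv2.INTER_CUBIC))
```

```text
{'time': 15.85, 'qpos': [0.1159, 0.4418, 1.6737, -0.0002, 1.0295, -1.3679], 'eef_pos': [0.6514, 0.1773, 0.0772], 'tcp_rot': [-0.5206, -0.4768, 0.4788, 0.5219], 'contact_force': [0.3527, -0.7402, -3.0504], 'opening': 0.5723}
[[ 8.680e-02 -3.400e-03 -9.962e-01]
 [ 9.962e-01 -6.000e-04  8.680e-02]
 [-9.000e-04 -1.000e+00  3.300e-03]]
t 15.85 at [0.6514 0.1773 0.0772] open 0.572 F [ 0.35 -0.74 -3.05] TURN [-0.19, -0.01, -0.05] SHIFT [0.6, 65.2, -2.3] rows 1.6
```

View pics/w16.png

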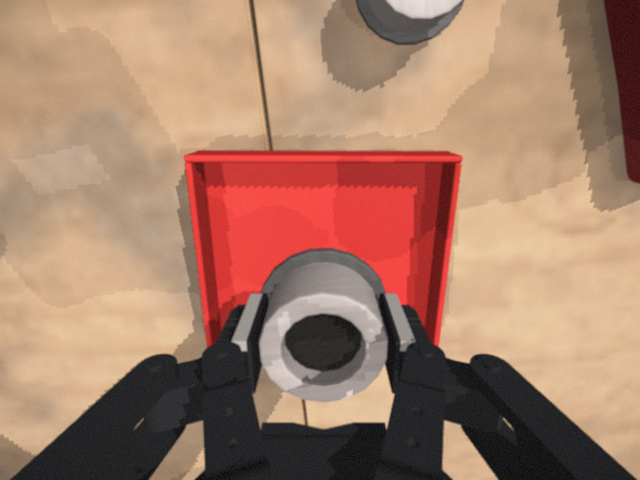

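View pics/s16c.png

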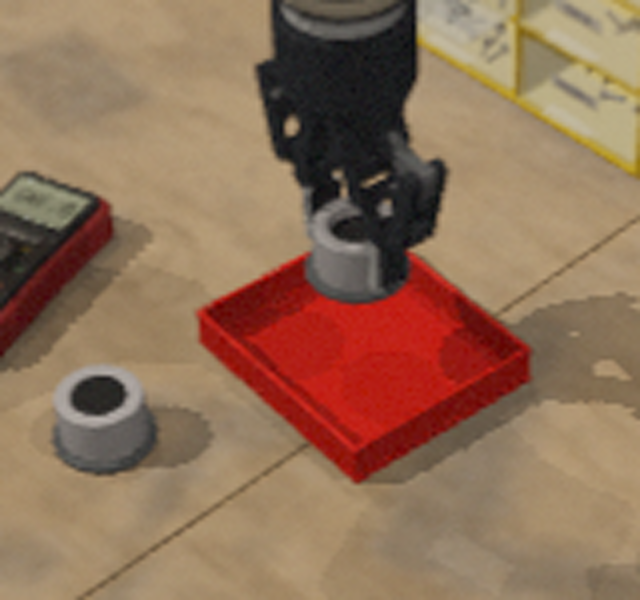

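Request:
{"method": "step_arm", "body": {"rows": [[[0,0,0],[0.6,20,-2.3],1],[[0,0,0],[0.6,42,-2.3],1],[[0,0,0],[0.6,56,-2.3],1],[[0,0,0],[0.6,63,-2.3],1],[[0,0,0],[0.6,66,-2.3],1],[[0,0,0],[0.6,67.5,-2.3],1],[[0,0,0],[0.6,68.5,-2.3],1],[[0,0,0],[0.6,68.5,-2.3],1]]}}

```text
time: 16.52
eef_pos: [0.6562, 0.1782, 0.0114]
tcp_rot: [0.522, 0.478, -0.477, -0.521]
contact_force: [1.2, -0.6, -1.4]
opening: 0.575
```

Run:
```python
from h import *
tgt([.6535,.1777,.0087],tx=(0.087,1,0))
```

```text
t 16.52 at [0.6562 0.1782 0.0114] open 0.575 F [ 1.15 -0.57 -1.42] TURN [0.11, -0.01, 0.02] SHIFT [-0.8, 2.7, 2.6] rows 0.1
```

Request:
{"method": "step_arm", "body": {"rows": [[[0,0,0],[0,1,0],1],[[0,0,0],[0,2,0],1],[[0,0,0],[0,2.5,0],1],[[0,0,0],[0,2.5,0],1],[[0,0,0],[0,2.5,0],1]]}}

```text
time: 16.93
eef_pos: [0.656, 0.1783, 0.0088]
tcp_rot: [0.521, 0.478, -0.477, -0.521]
contact_force: [-0.9, -0.4, 0.6]
opening: 0.58
```

Run:
```python
from h import *
tgt([.6535,.1777,.0087],tx=(0.087,1,0))
```

```text
t 16.93 at [0.656  0.1783 0.0088] open 0.580 F [-0.95 -0.43  0.61] TURN [0.07, -0.0, 0.01] SHIFT [-0.8, 0.1, 2.4] rows 0.1
```

The load is off the wrist (+0.6 N, against −3 N when carried) and z is 0.0088, so the mount is on the tray floor. Opening to clear it, then lifting.

Request:
{"method": "step_arm", "body": {"rows": [[[0,0,0],[0,0.3,0],0.3],[[0,0,0],[0,0.3,0],0.2],[[0,0,0],[0,0,0],0.1],[[0,0,0],[0,0,0],0.1],[[0,0,0],[0,0,0],0.1],[[0,0,0],[0,-15,0],0.1],[[0,0,0],[0,-45,0],0.1],[[0,0,0],[0,-85,0],0.1],[[0,0,0],[0,-120,0],0.1],[[0,0,0],[0,-150,0],0.1]]}}

```text
time: 17.77
eef_pos: [0.6562, 0.1784, 0.1622]
tcp_rot: [0.522, 0.479, -0.477, -0.52]
contact_force: [-0.0, 0.2, 0.5]
opening: 0.9
```

Request:
{"method": "step_arm", "body": {"rows": [[[0,0,0],[0,-40,40],0],[[0,0,0],[0,-70,80],0],[[0,0,0],[0,-90,110],0],[[0,0,0],[0,-100,120],0],[[0,0,0],[0,-100,120],0],[[0,0,0],[0,-100,120],0]]}}

```text
time: 18.27
eef_pos: [0.536, 0.189, 0.2612]
tcp_rot: [0.522, 0.48, -0.476, -0.52]
contact_force: [-0.1, -1.1, -0.6]
opening: 0.999
```

Run:
```python
from h import *
st()
for n in ('scene','wrist','top'): snap(n,n+'9')
p,d,c=load('wrist9')
g=cv2.cvtColor(p,cv2.COLOR_RGB2GRAY)
for n,X in (('scene9',[.6545,.178,.038]),('scene9',[.5103,-.1425,.034]),('scene9',[.509,.2355,.034]),('top9',[.5103,-.1425,.034]),('top9',[.509,.2355,.034]),('wrist9',[.6545,.178,.038])):
    p,d,c=load(n);u,v=np.round(proj(c,X)[0]).astype(int);g=cv2.cvtColor(p,cv2.COLOR_RGB2GRAY);r=25
    if not(30<u<610 and 30<v<450): continue
    uu,vv=np.meshgrid(np.arange(u-r,u+r),np.arange(v-r,v+r));uv=np.c_[uu.ravel(),vv.ravel()].astype(float);P=pts(c,uv,d[vv.ravel(),uu.ravel()])
    m=(abs(P[:,2]-X[2])<.004);Q=P[m];print(n,X,'top z',np.median(Q[:,2]) if len(Q) else None,'c',cv2.minEnclosingCircle((Q[:,:2]*1000).astype(np.float32)) if len(Q) else None)
p,d,c=load('scene9')
a=cv2.resize(p[140:260,200:360,::-1],(400,300));b=cv2.resize(p[290:400,370:510,::-1],(400,300))
cv2.imwrite('pics/s9c.png',np.hstack([a,b]))
```

```text
{'time': 18.2667, 'qpos': [0.1607, 0.0261, 1.8149, -0.0002, 1.2945, -1.3241], 'eef_pos': [0.536, 0.189, 0.2612], 'tcp_rot': [0.5222, 0.4798, -0.4763, -0.5198], 'contact_force': [-0.1151, -1.0835, -0.561], 'opening': 0.9994}
[[ 8.580e-02  6.100e-03 -9.963e-01]
 [ 9.963e-01  8.000e-04  8.580e-02]
 [ 1.300e-03 -1.000e+00 -6.000e-03]]
scene9 [0.6545, 0.178, 0.038] top z 0.03823392095984296 c ((658.4260864257812, 174.9253387451172), 25.845726013183594)
scene9 [0.5103, -0.1425, 0.034] top z 0.03466884704061546 c ((510.1446533203125, -143.28810119628906), 25.954818725585938)
scene9 [0.509, 0.2355, 0.034] top z 0.03478384878155527 c ((512.7706909179688, 276.2643737792969), 66.51839447021484)
top9 [0.5103, -0.1425, 0.034] top z 0.03391534867876134 c ((510.11358642578125, -143.36709594726562), 24.843040466308594)
top9 [0.509, 0.2355, 0.034] top z 0.033876722777583246 c ((508.3289489746094, 231.2781219482422), 24.235157012939453)
wrist9 [0.6545, 0.178, 0.038] top z 0.03781399708293856 c ((656.3134155273438, 178.7834930419922), 25.001739501953125)
```

View pics/scene9.png

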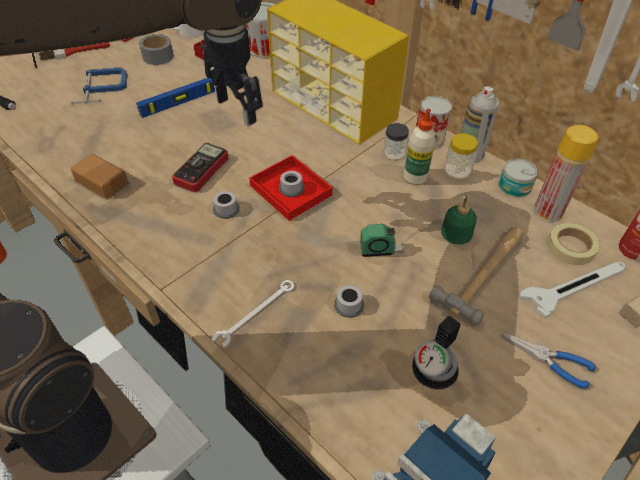

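View pics/s9c.png

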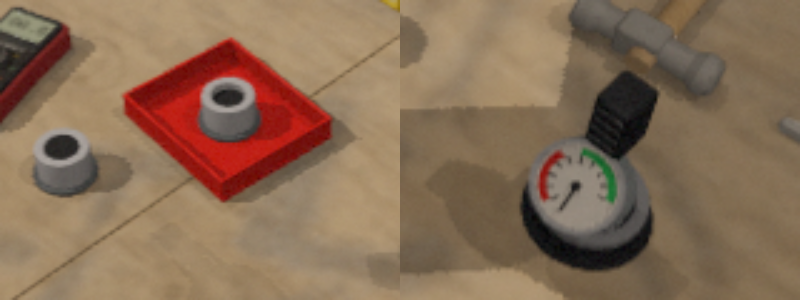

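View pics/wrist9.png

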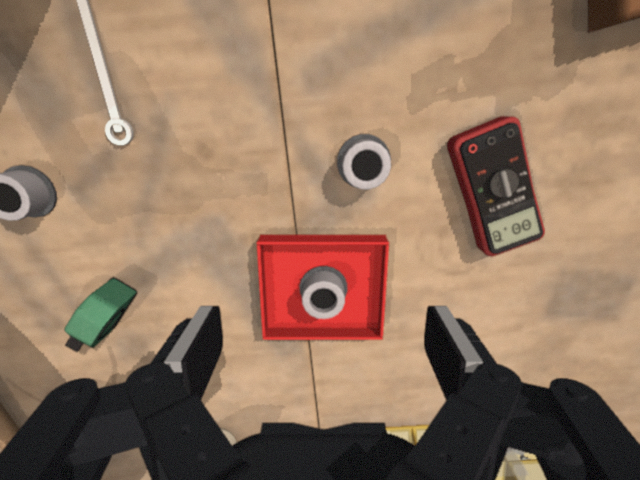

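The soft mount stands upright in the tray near (323,292) in the wrist view, its rim at z≈0.038. Both firm mounts are where they were, and the gauge is upright in its stand with the needle at 0. Handing in.

Request:
{"method": "step_arm", "body": {"rows": [[[0,0,0],[0,0,0],0],[[0,0,0],[0,0,0],0],[[0,0,0],[0,0,0],0]]}}

```text
time: 18.67
eef_pos: [0.536, 0.1883, 0.2565]
tcp_rot: [-0.521, -0.477, 0.478, 0.522]
contact_force: [0.5, -0.6, 0.3]
opening: 1.008
```

```bash
python3 -c "
from h import *
print(ctrl.sign_off());st()"
```

```text
the job is handed in; nothing more can be done
None
the job is handed in; nothing more can be done
```

I found the soft mount and put it in the scrap tray, returned the gauge to its stand, and handed the job in at about 18.7 s.

- **Gauge readings:** with the foot flat, the mount at y≈-0.14 read about 3.2 (green, firm). The middle one at y≈0.077 read about 1.15 (red, soft) and kept its dent. I stopped there, so the third mount (y≈0.235) was not pressed.
- **Order:** I set the gauge back in its stand before moving the soft mount to the tray.
- **Last checks:** the soft mount stands upright near the tray centre (0.656, 0.179), its rim at z≈0.038 as expected on the 4 mm floor. The gauge is upright in its stand with the needle at 0, and the gripper was clear of everything.
- **Firm mounts:** the one at y≈-0.14 had not moved beyond about 1 mm of measuring error.
- **Disagreement:** the final depth fits for the untested mount gave y≈0.231 in the top view and a spoiled fit in the scene view. I put the first down to the arm partly hiding it and the second to something else in the fitting window. Earlier looks gave y≈0.235, and in the last pictures it stands in place. It was never touched.

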